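# Hold a pull handle over the bench scanner

## Task

Someone has left a small carton standing on the glass of the bench scanner: move it into the tote and set it down there upright, without dropping it. Then take the longer of the two pull handles out of the stock bin, carry it over the tote without bumping it, and hold it feet down, level, centred and lengthwise over the scanner's glass window, its feet about 15 mm above the glass and never touching the scanner. Finish while still holding it there, and leave everything else where it is.

Things in the scene. Friction and masses are not known exactly. Their poses are not given: they have to be found in the camera images.
- handle: Longer pull handle, bare aluminium, 160 mm long, 50 mm tall, about 0.2 kg, standing on its feet in the stock bin. A square bar, 148 mm long, 14 mm wide, spans z = 36 to 50 mm; below it two round legs end in feet 28 mm across, 66 mm either side of the middle. Origin: centre of its underside, level with the soles; x along its length, z up. Symmetric end for end.
- carton: Small cardboard carton standing upright on the scanner glass, 60 mm (x) by 45 mm (y), 90 mm tall, 0.1 to 0.21 kg. Origin: centre of its underside, z up.
- scanner: Flat grey bench scanner fixed to the bench, on the robot's left or right (the stock bin is on the other side); housing 170 mm (x) by 250 mm (y), 52 mm tall, its glass stands 3 mm proud of it. Origin: centre of its underside.
- window (a point): Centre of the upper face of the scanner's glass window, 55 mm above the bench. The glass is 70 mm along x and 180 mm along y (its length); axes as the scanner's.
- tote: Open grey plastic tote fixed to the middle of the bench, between stock bin and scanner: 300 mm (x) by 240 mm (y) outside, 110 mm tall, walls 5 mm (a rim bead adds 8 mm outside), inner floor 5 mm above its origin. Origin: centre of its underside. A can stands in its far half, 80 to 105 mm from the middle along +x; the near (-x) half is empty.
- stock_bin: Open cardboard stock bin fixed to the bench, white outside: 300 mm (x) by 260 mm (y), 70 mm tall, front wall (-x) 45 mm, walls 5 mm, inner floor 4 mm above its origin. Origin: centre of its underside. Both handles stand in it side by side, roughly along its x, about 100 mm apart; either may be on the left.
- short_handle: The shorter pull handle: same shape and section as the long one but 100 mm long; stands beside it in the stock bin. Bystander. Origin: centre of its underside, x along its length.
- can: A can, 60 mm across, 75 mm tall, standing inside the tote near its far (+x) end. Bystander. Origin: centre of its underside.
- tape_roll: A roll of clear tape lying flat on the bench behind the tote, 100 mm across, 48 mm tall. Bystander. Origin: centre of its underside.
- screwdriver: A screwdriver lying on the bench behind the work area. Bystander. Origin: underside.
- fastener_box: A flat cardboard box 80 x 120 x 40 mm on the bench behind the work area. Bystander. Origin: centre of its underside.
- jar: A jar 60 mm across, 90 mm tall, on the bench behind the work area. Bystander. Origin: centre of its underside.
There are look-alikes about, which are no part of the job. Leave any pink or purple look-alike of the carton alone.

How it is judged:
By the outcome, as a careful person would: the job done as asked, in the order asked, and still so for the second after the job is handed in, while the arm keeps its last pose, push and grip.
It also fails if it takes over 64 s, if anything falls off the work surface, if the arm or the gripper's body presses on something with over 40 N, if the wrist force passes 120 N, or if a joint passes its speed limit or range.

## Robot

A 6-joint arm with a two-finger parallel gripper is mounted at the origin on the work surface. World frame = base frame: x ahead of the robot, y to its left, z up, the work surface at z = 0. Lengths are in mm, angles in rad, forces in N, time in s.
With the tool pointing down it reaches from about 375 to 925 mm from the base axis. Payload 5.7 kg.
Tool frame: the origin (TCP) lies at the very end of the fingers, on their centre line; the grasp point (between the pads) lies 19 mm behind it (env.pinch_z is the z of the grasp point in the tool frame, in mm); z points along the fingers, y is the line along which they close (so a half turn about z gives the same grasp; the last joint's range is limited). The gripper opens to 85 mm and grips with 20 to 120 N. Pads are 22 mm wide; open, the fingers measure 114 mm over their backs; the gripper's body (76 mm by 85 mm) begins 54 mm behind the grasp point. The pads swing forward as they close: fully open they stand 13 mm farther back than shut.
Start: joints at [-1.448, 0.359, 1.51, -0, 1.272, -0.115], TCP at [141.326, -583.087, 231.267] pointing down, gripper open.
Joint ranges: [-2.97, 2.97], [-1.01, 2.36], [0.21, 2.38], [-0.96, 4.11], [0.2, 2.71], [-2.98, 2.98]. Speed limits (rad/s): [2.39, 2.39, 3.14, 3.14, 3.14, 3.14].

## Interface

Orientations are given as a unit quaternion [w, x, y, z].
In Python, from plant import env, optics gives the robot as it stands. The module is installed in compiled form; this text tells all that it offers.
- The arm moves only by the shell command python3 -m creep 'ROWS' [FORCE]. ROWS is JSON, one flat list of numbers, 5 for each row, row after row: the opening, from 0 (shut) to 1 (fully open), then the shift along the world's x, y, z in m, then the turn about the world's z in degrees. A call has 1 to 5 rows; each row shifts and turns the commanded pose from where the row before left it; what a row does not reach is not made up. A row lasts 1/8 s, in which the tool goes at most 62.5 mm and 10.7 degrees, less where a joint would pass 70% of its speed; a pose out of reach is approached as far as the arm can. A call is refused whole if a number of a shift passes 0.0625 or a number of a turn 10.7, either way. A call with a gripper value outside its range is refused whole. The fingers move at their own pace and stop on an object; FORCE is the grip in N (left out, the last holds). Time passes only in rows, so rows that do not move let the fingers close. It gives the time, the measured TCP pose, the force, the opening and the grip force at its end, in the units of the state.
- env.read_state(): the state, without advancing time (a new reading comes with each control period).
- optics.grab_frame(name): name is "scene" or "top" or "wrist"; returns a dict with "pixels" (480x640x3 uint8, red, green, blue), "z_map" (480x640 float32, mm along the optical axis (not along the pixel's ray), 0 where there is no reading), "fovy" (degrees; the focal length in pixels is half the picture's height over the tangent of half this angle, whatever the lens; pixels are square), "cx", "cy" (the principal point, pixels), "cam_to_world" (4x4, takes a point from camera to world coordinates); the wrist camera has in their place "hand_eye" (4x4, takes a point from camera to tool coordinates, whose origin is the TCP and whose axes are the flange's). Camera axes: x right, y up, looking along -z (the intrinsics and any distortion apply to the point x, -y, -z); pixel columns grow to the right and rows downward; lengths in mm; the calibration is good to about 2 mm. A picture is of the moment at which its call begins: read the wrist's pose just before it.
- env.close_job(): hands the job in; it is judged then, once.
The state is a dict: "time": time; "joints": joint angles; "qvel": joint speeds; "joint_torque": joint torques, N m; "eef_pos": TCP position; "eef_rot": TCP orientation; "contact_force": force on the tool from outside, world axes, zero at the start; "torque": the same for the moment, N m; "gripper_width": opening from 0.0 (shut) to 1.0 (fully open); "grasp_force": force on a finger pad.
Only numpy, scipy, OpenCV 4.12 (cv2) and the standard library are available. Lean on these libraries where they do the work, as an engineer would, in place of code of your own. Each camera call takes 0.05 s, during which the arm holds its last target. There are 200 camera calls.

## Working session

There is one attempt and no reset: what is moved stays moved. The work goes in short steps, Python scripts to look and compute and a shell command to move; the robot and the scene stay as the last step left them, time stands still between calls to the robot, and variables do not carry over. Pictures are saved under pics/ and viewed, at most 10 in all, crops included, and the job is handed in when it is done.

```bash
mkdir -p pics; cat > h.py <<'E'
import numpy as np, cv2
from plant import env, optics
from scipy.spatial.transform import Rotation as R
def world(f, T):
    """per-pixel world points from z_map (no distortion)"""
    h,w=f["z_map"].shape; fl=h/2/np.tan(np.radians(f["fovy"])/2)
    v,u=np.mgrid[:h,:w]; d=f["z_map"]
    P=np.stack([(u-f["cx"])/fl*d,-(v-f["cy"])/fl*d,-d,np.ones_like(d)],-1)
    return (P@T.T)[...,:3]
E
python3 - <<'E'
from h import *
s=env.read_state(); print({k:np.round(v,3).tolist() for k,v in s.items()}, env.pinch_z)
for n in("scene","top"):
    f=optics.grab_frame(n); print({k:v for k,v in f.items() if k not in("pixels","z_map")})
    cv2.imwrite(f"pics/{n}0.png",f["pixels"][...,::-1]); np.savez(f"{n}0.npz",**f)
E
```

```text
{'time': 0.0, 'joints': [-1.448, 0.36, 1.511, 0.0, 1.272, -0.115], 'qvel': [-0.0, -0.001, -0.001, -0.001, 0.001, -0.001], 'joint_torque': [-0.002, -52.762, -27.863, -0.0, 0.013, -0.0], 'eef_pos': [141.257, -582.448, 230.452], 'eef_rot': [-0.001, 0.993, 0.119, -0.0], 'contact_force': [0.198, 0.364, -0.705], 'torque': [-0.048, -0.017, -0.023], 'grasp_force': 0.0, 'gripper_width': 1.002} -18.700000000000003
{'fovy': 51.54042243152142, 'cx': 322.3307010631528, 'cy': 240.48815301076186, 'cam_to_world': array([[-5.91637671e-01, -5.35481823e-01,  6.02680748e-01,
         1.29964577e+03],
       [ 8.06044402e-01, -3.78015472e-01,  4.55408306e-01,
         5.81660719e+02],
       [-1.60402226e-02,  7.55224152e-01,  6.55270319e-01,
         9.27250576e+02],
       [ 0.00000000e+00,  0.00000000e+00,  0.00000000e+00,
         1.00000000e+00]])}
{'fovy': 44.94148875564929, 'cx': 317.8226390814661, 'cy': 238.83288992873057, 'cam_to_world': array([[-1.17551373e-02,  9.93887669e-01, -1.09768474e-01,
         3.45849257e+02],
       [-9.99930134e-01, -1.18204812e-02,  5.54389615e-05,
        -2.68896980e+00],
       [-1.24241609e-03,  1.09761457e-01,  9.93957182e-01,
         1.64004255e+03],
       [ 0.00000000e+00,  0.00000000e+00,  0.00000000e+00,
         1.00000000e+00]])}
```

View pics/top0.png

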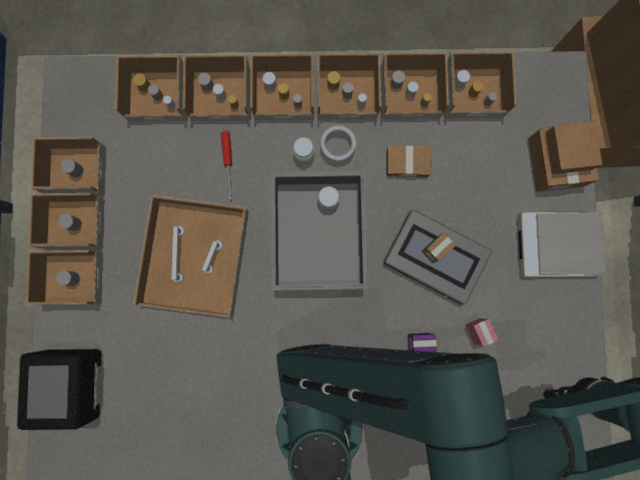

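View pics/scene0.png

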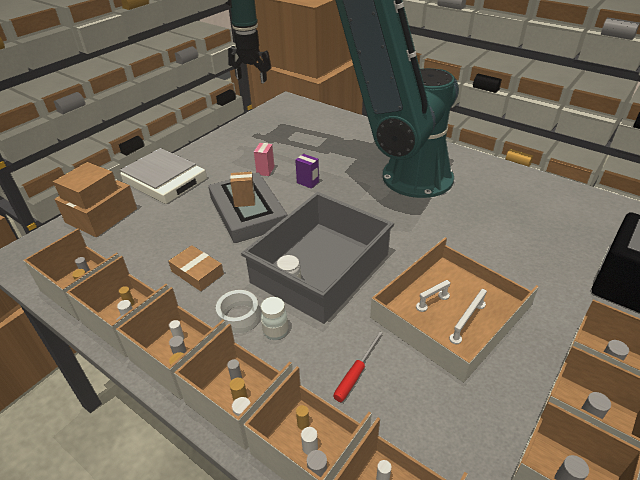

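The top view shows the carton at (440,247) on the scanner (438,255), the tote at (319,232) with the can at (328,197), and the stock bin at (190,257). The long handle is at (177,253) and the short one at (212,256). The pink and purple look-alikes stand off the scanner at (483,332) and (423,343). The scene view agrees.

```bash
cat > m.py <<'E'
from h import *
def rect(xy):
    (c,s,a)=cv2.minAreaRect(xy.astype(np.float32))
    if s[0]<s[1]: s=s[::-1]; a+=90
    return np.round(c,1), np.round(s,1), round((a+90)%180-90,1)   # centre, long/short, direction of long side
def comp(W,box,zlo,zhi,extra=None):
    u0,v0,u1,v1=box; S=W[v0:v1,u0:u1]; m=(S[...,2]>zlo)&(S[...,2]<zhi)
    if extra is not None: m&=extra[v0:v1,u0:u1]
    n,l,st,_=cv2.connectedComponentsWithStats(m.astype(np.uint8)); k=1+np.argmax(st[1:,4])
    return S[l==k]
E
python3 - <<'E'
from m import *
f=dict(np.load("top0.npz")); W=world(f,f["cam_to_world"])
px=f["pixels"].astype(int)
for name,box,a,b in [("carton",(415,225,470,270),120,160),("scanner",(375,200,500,310),40,65),("tote",(265,165,375,300),100,120),
   ("can",(310,180,345,215),70,95),("bin",(130,190,250,325),60,80),("long",(165,222,190,288),44,70),("short",(200,235,226,276),44,70)]:
    P=comp(W,box,a,b); print(name,len(P),*rect(P[:,:2]),"z",np.round(np.percentile(P[:,2],[5,50,95]),1))
# glass edge: dark ring
m=(px.max(-1)<45)
P=comp(W,(375,200,500,310),45,65,m); print("darkring",len(P),*rect(P[:,:2]),np.median(P[:,2]))
print("bench z",np.median(W[300:330,380:400,2]),np.median(W[150:160,250:270,2]))
E
```

```text
carton 440 [ 487.5 -319.5] [61.4 45.6] -48.0 z [133.3 145.1 150.9]
scanner 5031 [ 471.4 -331.6] [249.8 171.8] 61.3 z [46.4 53.  59.6]
tote 1843 [541.2  -3.1] [317.  250.3] 0.2 z [103.7 109.6 115.3]
can 337 [635.  -32.2] [56.5 54.9] 37.7 z [72.9 80.1 85.4]
bin 894 [480.9 347.1] [300.8 265.6] -8.2 z [61.7 69.4 75.9]
long 299 [488.5 392.3] [146.5  17. ] -1.3 z [46.9 53.5 59.6]
short 174 [479.7 296.4] [87.2 16.3] -22.8 z [47.7 53.9 60.2]
darkring 577 [ 469.1 -333.9] [203.9  94.2] 61.4 53.05949229405155
bench z -0.3037543746603433 0.5318243313062112
```

```bash
python3 -m creep '[1,0.0385,0.0293,0,-6.9, 1,0.0385,0.0293,0,-6.9, 1,0.0385,0.0293,0,-6.9, 1,0.0385,0.0293,0,-6.9, 1,0.0385,0.0293,0,-6.9]' 30
python3 -m creep '[1,0.0385,0.0293,0,-6.9, 1,0.0385,0.0293,0,-6.9, 1,0.0385,0.0293,0,-6.9, 1,0.0385,0.0293,0,-6.9, 1,0,0,0,0]'
python3 - <<'E'
from m import *
s=env.read_state(); f=optics.grab_frame("wrist"); print(f["hand_eye"].round(2).tolist())
T=np.eye(4); w,x,y,z=s["eef_rot"]; T[:3,:3]=R.from_quat([x,y,z,w]).as_matrix(); T[:3,3]=s["eef_pos"]
W=world(f,T@f["hand_eye"])
print(np.round(s["eef_pos"],1), "tool y dir",np.degrees(np.arctan2(T[1,1],T[0,1])).round(1), np.round(s["joints"],2))
P=comp(W,(0,0,640,480),137,152); print("carton",len(P),*rect(P[:,:2]),np.percentile(P[:,2],[5,50,95]))
P=comp(W,(0,0,640,480),45,62); print("scan",len(P),*rect(P[:,:2]),np.median(P[:,2]))
cv2.imwrite("pics/w1.png",f["pixels"][...,::-1])
E
```

```text
time: 0.72
eef_pos: [334.8, -435.3, 231.0]
eef_rot: [-0.0, 0.983, -0.183, -0.0]
contact_force: [0.2, 0.3, 0.4]
gripper_width: 0.996
grasp_force: 0.0
time: 1.35
eef_pos: [489.9, -317.1, 230.8]
eef_rot: [-0.001, 0.912, -0.409, -0.0]
contact_force: [-0.0, 0.3, -0.3]
gripper_width: 0.997
grasp_force: 0.0
[[0.0, 0.96, 0.28, 71.18], [1.0, -0.0, -0.0, -0.05], [-0.0, 0.28, -0.96, -144.1], [0.0, 0.0, 0.0, 1.0]]
[ 489.9 -317.1  230.8] tool y dir -138.3 [-0.69  0.34  1.55  0.    1.26  1.72]
carton 7339 [ 485.6 -321.6] [60.8 45.2] -47.9 [145.29806413 146.62462789 147.73414045]
scan 50982 [ 468.6 -333.5] [250.9 169.2] 61.5 53.9777003835961
```

View pics/w1.png

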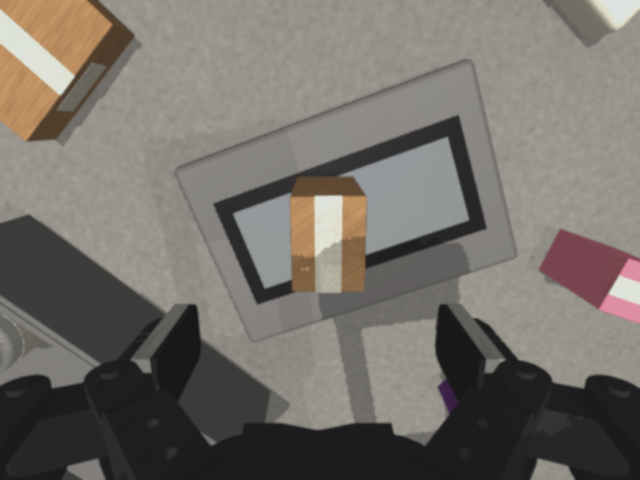

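The wrist view shows the carton at (328,243), square between the fingers. It agrees with the top view to about 2 mm. I'll go down and grip it.

```bash
python3 -m creep '[1,-0.0035,-0.0035,-0.035,0, 1,0,0,-0.045,0, 1,0,0,-0.040,0, 1,0,0,-0.018,0, 1,0,0,0,0]' 30
python3 -m creep '[0.4,0,0,0,0, 0.4,0,0,0,0, 0.4,0,0,0,0, 0.4,0,0,0,0, 0.4,0,0,0,0]' 30
```

```text
time: 2.02
eef_pos: [482.1, -322.7, 91.6]
eef_rot: [-0.0, 0.912, -0.411, -0.002]
contact_force: [0.2, 0.5, 0.0]
gripper_width: 1.0
grasp_force: 0.0
time: 2.65
eef_pos: [485.1, -323.6, 94.5]
eef_rot: [0.0, 0.912, -0.41, 0.001]
contact_force: [-0.9, -0.3, 5.7]
gripper_width: 0.524
grasp_force: 31.7
```

```bash
python3 -m creep '[0.4,0,0,0.012,0, 0.4,0,0,0.028,0, 0.4,0,0,0.035,0, 0.4,0,0,0.030,0, 0.4,0,0,0.010,0]' 30
python3 -m creep '[0.4,0,0.015,0,2, 0.4,-0.003,0.035,0,6, 0.4,-0.003,0.045,0,6, 0.4,-0.003,0.045,0,6, 0.4,-0.003,0.045,0,6]'
python3 -m creep '[0.4,-0.003,0.045,0,6, 0.4,-0.003,0.040,0,6, 0.4,-0.003,0.030,0,6, 0.4,-0.002,0.020,0,4, 0.4,0,0,0,0]'
python3 - <<'E'
from m import *
s=env.read_state(); print(np.round(s["joints"],2),s["eef_rot"])
f=optics.grab_frame("scene"); cv2.imwrite("pics/s2.png",f["pixels"][...,::-1])
E
```

```text
time: 3.28
eef_pos: [485.2, -323.5, 210.7]
eef_rot: [0.0, 0.912, -0.41, 0.002]
contact_force: [-0.1, -0.6, -1.2]
gripper_width: 0.525
grasp_force: 31.0
time: 3.9
eef_pos: [470.5, -135.0, 206.6]
eef_rot: [-0.001, 0.981, -0.193, -0.002]
contact_force: [0.3, 1.3, -0.1]
gripper_width: 0.524
grasp_force: 31.0
time: 4.53
eef_pos: [459.2, -0.9, 206.8]
eef_rot: [-0.001, 1.0, -0.002, -0.002]
contact_force: [0.4, -0.6, -0.7]
gripper_width: 0.526
grasp_force: 31.1
[-0.15  0.18  1.83  0.    1.13  1.42] [-5.44431993e-04  9.99995272e-01 -2.42868641e-03 -1.80563427e-03]
```

View pics/s2.png

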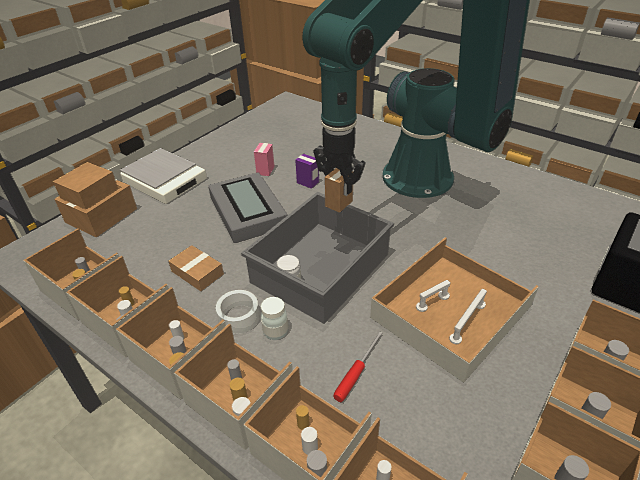

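The carton is held upright over the near half of the tote at (338,192). I'll lower it, slowly at the end.

```bash
python3 -m creep '[0.4,0,0,-0.025,0, 0.4,0,0,-0.045,0, 0.4,0,0,-0.045,0, 0.4,0,0,-0.030,0, 0.4,0,0,-0.012,0]'
python3 -m creep '[0.4,0,0,-0.002,0, 0.4,0,0,0,0, 0.4,0,0,0,0]'
python3 -m creep '[0.4,0,0,-0.0015,0, 0.4,0,0,0,0]'
python3 -m creep '[0.4,0,0,-0.0015,0, 0.4,0,0,0,0]'
```

```text
time: 5.2
eef_pos: [459.7, -3.3, 49.3]
eef_rot: [-0.0, 1.0, -0.005, -0.002]
contact_force: [0.1, 0.0, -1.0]
gripper_width: 0.523
grasp_force: 31.0
time: 5.58
eef_pos: [462.3, -3.1, 50.3]
eef_rot: [0.0, 1.0, -0.004, 0.001]
contact_force: [-0.6, 0.7, -1.4]
gripper_width: 0.524
grasp_force: 31.0
time: 5.82
eef_pos: [461.5, -2.9, 48.1]
eef_rot: [-0.0, 1.0, -0.004, 0.0]
contact_force: [-0.5, -0.4, -1.2]
gripper_width: 0.525
grasp_force: 31.0
time: 6.08
eef_pos: [461.2, -2.8, 46.2]
eef_rot: [-0.0, 1.0, -0.004, -0.0]
contact_force: [-0.3, -0.0, -0.9]
gripper_width: 0.522
grasp_force: 31.1
```

```bash
for i in 1; do python3 -m creep '[0.4,0,0,-0.001,0, 0.4,0,0,0,0]'; done
python3 -m creep '[0.4,0,0,-0.001,0, 0.4,0,0,0,0]' | grep -E "pos|contact"
python3 -m creep '[0.4,0,0,-0.001,0, 0.4,0,0,0,0]' | grep -E "pos|contact"
```

```text
time: 6.32
eef_pos: [461.2, -2.9, 45.1]
eef_rot: [-0.0, 1.0, -0.004, -0.0]
contact_force: [0.0, 0.4, -1.0]
gripper_width: 0.532
grasp_force: 31.0
eef_pos: [461.4, -2.9, 44.6]
contact_force: [-0.9, 0.3, 4.2]
eef_pos: [461.3, -2.9, 44.5]
contact_force: [-4.2, 0.8, 19.7]
```

It has touched down at z≈44.5. I'll ease the push off and release.

```bash
python3 -m creep '[0.4,0,0,0.001,0, 0.4,0,0,0,0, 0.6,0,0,0,0, 0.8,0,0,0,0, 0.9,0,0,0,0]'
python3 -m creep '[0.9,0,0,0,0, 0.9,0,0,0,0, 0.9,0,0,0.010,0, 0.9,0,0,0.040,0, 0.9,0,0,0.050,0]'
python3 -m creep '[0.9,0,0,0.060,0, 0.9,0,0,0.040,0, 0.9,0,0.040,0,0, 0.7,0,0.055,0,0, 0.7,0,0.055,0,0]'
python3 -m creep '[0.7,0,0.055,0,0, 0.7,0.010,0.055,0,0, 0.7,0.010,0.050,0,0, 0.7,0.007,0.055,0,0, 0.7,0,0.020,0,-1.5]'
python3 -m creep '[0.7,0,0.0,0,0, 0.7,0,0,0,0]'
python3 - <<'E'
from m import *
s=env.read_state(); f=optics.grab_frame("wrist")
T=np.eye(4); w,x,y,z=s["eef_rot"]; T[:3,:3]=R.from_quat([x,y,z,w]).as_matrix(); T[:3,3]=s["eef_pos"]
W=world(f,T@f["hand_eye"])
print("tool y dir",np.degrees(np.arctan2(T[1,1],T[0,1])).round(1), np.round(s["joints"],2))
cv2.imwrite("pics/w3.png",f["pixels"][...,::-1]); np.savez("w3.npz",W=W)
f=optics.grab_frame("top"); W=world(f,f["cam_to_world"]); cv2.imwrite("pics/t3.png",cv2.resize(f["pixels"][160:330,120:380,::-1],None,fx=2.5,fy=2.5))
P=comp(W,(275,225,365,290),85,102); print("carton",len(P),*rect(P[:,:2]),np.percentile(P[:,2],[5,50,95]))
E
```

```text
time: 7.45
eef_pos: [461.3, -2.9, 44.1]
eef_rot: [-0.0, 1.0, -0.004, -0.0]
contact_force: [-0.3, 0.5, 0.6]
gripper_width: 0.896
grasp_force: 0.0
time: 8.07
eef_pos: [460.4, -2.8, 145.2]
eef_rot: [-0.0, 1.0, -0.004, -0.001]
contact_force: [1.5, 0.4, -0.5]
gripper_width: 0.898
grasp_force: 0.0
time: 8.7
eef_pos: [461.2, 148.4, 245.3]
eef_rot: [-0.0, 1.0, -0.005, 0.001]
contact_force: [0.2, 0.2, 0.8]
gripper_width: 0.698
grasp_force: 0.0
time: 9.32
eef_pos: [488.3, 385.2, 244.8]
eef_rot: [-0.001, 1.0, -0.016, 0.0]
contact_force: [-0.2, -1.2, -1.0]
gripper_width: 0.701
grasp_force: 0.0
time: 9.57
eef_pos: [488.0, 381.3, 244.5]
eef_rot: [0.0, 1.0, -0.017, -0.0]
contact_force: [-0.5, 0.0, -0.2]
gripper_width: 0.702
grasp_force: 0.0
tool y dir -92.0 [ 0.55  0.38  1.45 -0.    1.32  2.16]
carton 380 [462.5  -2.6] [59.7 43. ] -0.5 [ 89.95519291  95.565891   100.55839673]
```

View pics/w3.png

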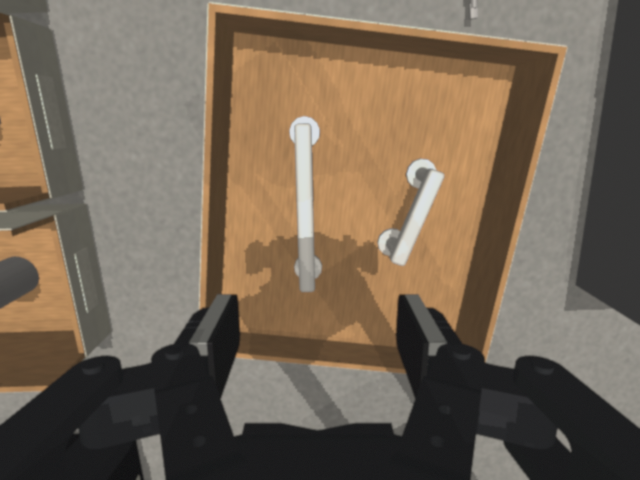

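View pics/t3.png

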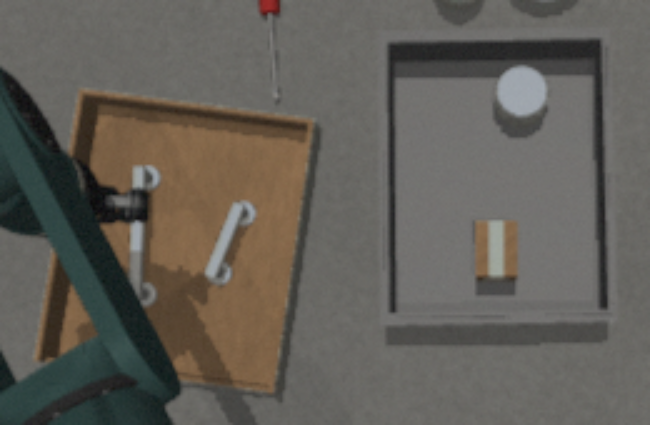

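The carton stands upright in the near half of the tote, at (497,249) in the crop. In the wrist view the long handle's bar runs from (304,125) to (307,290), with the short one at (415,215). Next I'll measure the bar.

```bash
python3 - <<'E'
from m import *
W=np.load("w3.npz")["W"]
for n,b in(("long",(270,100,340,305)),("short",(370,150,450,275))):
    P=comp(W,b,45,65); print(n,len(P),*rect(P[:,:2]),np.percentile(P[:,2],[5,50,95]))
P=W[60:330,240:285].reshape(-1,3); print("floor",np.median(P[:,2]))
f=dict(np.load("scene0.npz")); Ws=world(f,f["cam_to_world"])
P=comp(Ws,(440,280,495,350),44,65); print("scene long",len(P),*rect(P[:,:2]))
E
```

```text
long 2765 [485.7 391.8] [147.1  14.1] -0.9 [53.0623414  55.23810133 56.56086442]
short 1831 [476.5 295.7] [87.8 14.7] -21.7 [47.99469714 55.10647666 56.58351566]
floor 5.51705306216212
scene long 328 [488.4 394.2] [149.4  15.4] -1.0
```

```bash
python3 -m creep '[0.7,-0.001,0.011,-0.030,1, 0.7,0,0,-0.050,0, 0.7,0,0,-0.050,0, 0.7,0,0,-0.030,0, 0.7,0,0,0,0]' 60
python3 -m creep '[0.7,0,0,0,0]'
```

```text
time: 10.3
eef_pos: [485.6, 390.9, 82.1]
eef_rot: [0.002, 1.0, -0.009, -0.002]
contact_force: [0.0, 0.0, 0.6]
gripper_width: 0.699
grasp_force: 0.0
time: 10.42
eef_pos: [488.4, 393.1, 85.7]
eef_rot: [-0.001, 1.0, -0.009, 0.001]
contact_force: [0.4, -0.5, -0.6]
gripper_width: 0.696
grasp_force: 0.0
```

```bash
python3 -m creep '[0.7,-0.001,-0.0005,-0.025,0, 0.7,0,0,-0.020,0, 0.7,0,0,-0.0125,0, 0.7,0,0,0,0, 0.7,0,0,0,0]' 60
python3 -m creep '[0.4,0,0,0,0, 0.1,0,0,0,0, 0.05,0,0,0,0, 0.05,0,0,0,0, 0.05,0,0,0,0]' 60
python3 -m creep '[0.05,0,0,0,0, 0.05,0,0,0,0]'
```

```text
time: 11.05
eef_pos: [487.2, 393.1, 27.9]
eef_rot: [-0.001, 1.0, -0.009, 0.001]
contact_force: [0.3, 0.2, -0.4]
gripper_width: 0.7
grasp_force: 0.0
time: 11.68
eef_pos: [486.5, 392.7, 27.2]
eef_rot: [-0.0, 1.0, -0.008, 0.0]
contact_force: [-0.4, 0.2, 5.4]
gripper_width: 0.15
grasp_force: 58.7
time: 11.92
eef_pos: [486.5, 392.7, 27.2]
eef_rot: [-0.0, 1.0, -0.008, 0.0]
contact_force: [-1.2, -1.9, 6.3]
gripper_width: 0.153
grasp_force: 58.7
```

Gripped at 59 N. I'll lift gently and check.

```bash
python3 -m creep '[0.05,0,0,0.010,0, 0.05,0,0,0.025,0, 0.05,0,0,0.040,0, 0.05,0,0,0.040,0, 0.05,0,0,0.040,0]'
python3 -m creep '[0.05,0,0,0.030,0, 0.05,0,0,0.015,0, 0.05,0,0,0,0]'
python3 -m creep '[0.05,0,-0.015,0,1, 0.05,0,-0.030,0,3, 0.05,-0.001,-0.045,0,4, 0.05,-0.001,-0.045,0,4, 0.05,-0.001,-0.045,0,4]'
python3 -m creep '[0.05,-0.001,-0.045,0,4, 0.05,-0.001,-0.045,0,4, 0.05,-0.001,-0.045,0,4, 0.05,-0.001,-0.045,0,4, 0.05,-0.001,-0.045,0,4]'
python3 -m creep '[0.05,-0.001,-0.045,0,4, 0.05,-0.001,-0.045,0,4, 0.05,-0.001,-0.045,0,4, 0.05,-0.001,-0.045,0,4, 0.05,-0.001,-0.045,0,4]'
python3 -m creep '[0.05,-0.002,-0.040,0,4, 0.05,-0.002,-0.030,0,3, 0.05,-0.001,-0.020,0,2, 0.05,0,0,0,0, 0.05,0,0,0,0]'
```

```text
time: 12.55
eef_pos: [485.8, 392.4, 183.0]
eef_rot: [0.0, 1.0, -0.009, -0.0]
contact_force: [0.5, 0.4, -1.9]
gripper_width: 0.154
grasp_force: 58.7
time: 12.92
eef_pos: [486.6, 392.8, 227.4]
eef_rot: [-0.0, 1.0, -0.008, 0.001]
contact_force: [-0.1, 0.8, -2.4]
gripper_width: 0.152
grasp_force: 58.8
time: 13.55
eef_pos: [482.0, 211.0, 224.8]
eef_rot: [0.0, 0.991, 0.132, -0.002]
contact_force: [-0.2, 0.0, -2.4]
gripper_width: 0.152
grasp_force: 58.7
time: 14.18
eef_pos: [477.0, -13.6, 225.1]
eef_rot: [-0.001, 0.953, 0.302, -0.001]
contact_force: [1.2, -0.6, -2.4]
gripper_width: 0.152
grasp_force: 58.7
time: 14.8
eef_pos: [472.1, -238.2, 224.9]
eef_rot: [-0.002, 0.886, 0.463, -0.001]
contact_force: [1.0, 0.1, -2.0]
gripper_width: 0.15
grasp_force: 58.7
time: 15.42
eef_pos: [467.6, -326.1, 225.5]
eef_rot: [-0.002, 0.848, 0.53, -0.0]
contact_force: [0.3, 0.4, -1.4]
gripper_width: 0.147
grasp_force: 58.7
```

```bash
cat > chk.py <<'E'
import sys
from m import *
s=env.read_state(); f=optics.grab_frame("wrist")
T=np.eye(4); w,x,y,z=s["eef_rot"]; T[:3,:3]=R.from_quat([x,y,z,w]).as_matrix(); T[:3,3]=s["eef_pos"]
W=world(f,T@f["hand_eye"]); np.savez("wc.npz",W=W,px=f["pixels"])
print("tcp",np.round(s["eef_pos"],1),"tool y",np.degrees(np.arctan2(T[1,1],T[0,1])).round(1))
zt=s["eef_pos"][2]
P=comp(W,(150,0,500,480),45,62); print("scan",len(P),*rect(P[:,:2]),np.median(P[:,2]))
P=comp(W,(0,0,640,480),45,62,f["pixels"].max(-1)<45); print("ring",len(P),*rect(P[:,:2]))
P=comp(W,(200,0,440,480),zt+12,zt+40); print("bar",len(P),*rect(P[:,:2]),np.percentile(P[:,2],[5,50,95]))
cv2.imwrite(f"pics/{sys.argv[1]}.png",f["pixels"][...,::-1])
f=optics.grab_frame("scene"); cv2.imwrite(f"pics/{sys.argv[1]}s.png",cv2.resize(f["pixels"][50:250,140:400,::-1],None,fx=2.9,fy=2.9))
np.savez("sc.npz",**f)
E
python3 chk.py c1
```

```text
tcp [ 467.6 -326.1  225.5] tool y -26.0
scan 44438 [ 468.6 -332.8] [248.5 170.6] 61.4 53.82763560408378
ring 2209 [ 430.8 -314.6] [148.7  10.7] 61.3
bar 17039 [ 474.  -308.5] [105.9  39.5] 76.0 [247.41653777 253.64395873 263.47359078]
```

View pics/c1.png

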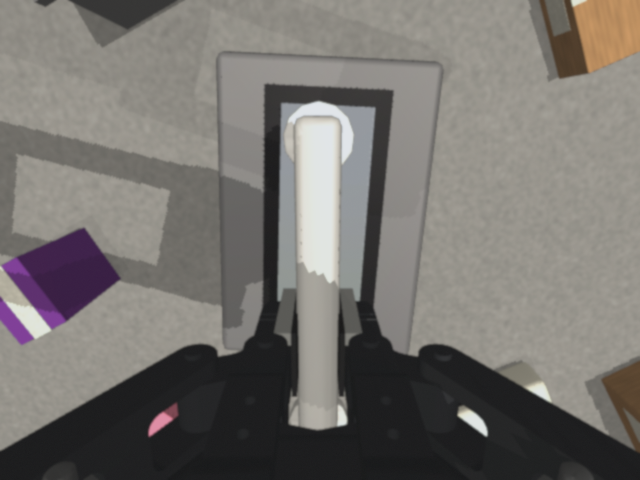

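View pics/c1s.png

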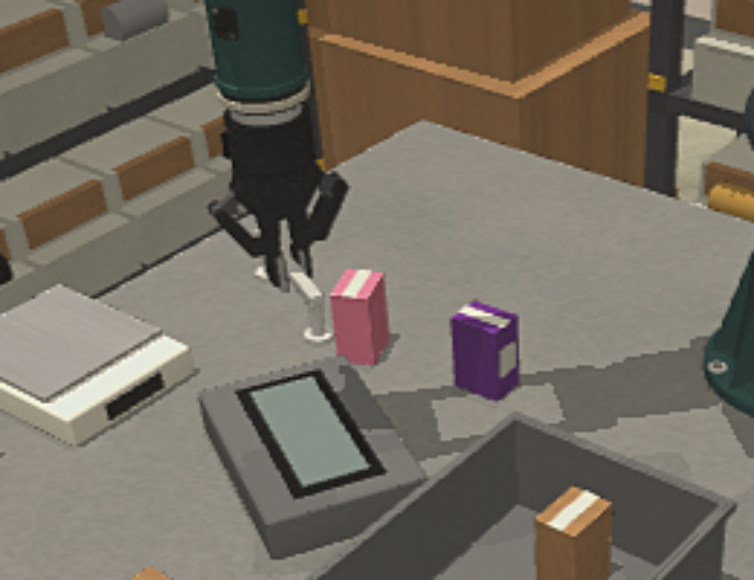

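The wrist view shows the bar from (318,117) to (318,428), held between the fingers over the glass, and turned slightly relative to the scanner. Next I'll measure the bar's ends and level, and the glass centre in the same frame.

```bash
cat > bar.py <<'E'
from m import *
d=np.load("wc.npz"); W=d["W"]; px=d["px"].astype(int)
S=W[90:440,285:350]; c=px[90:440,285:350]
zt=env.read_state()["eef_pos"][2]
m=(c.min(-1)>100)&(S[...,2]>zt+14)&(S[...,2]<zt+42)
n,l,st,_=cv2.connectedComponentsWithStats(m.astype(np.uint8)); k=1+np.argmax(st[1:,4]); P=S[l==k]
ctr,sz,a=rect(P[:,:2]); print("bar",len(P),ctr,sz,a)
u=np.array([np.cos(np.radians(a)),np.sin(np.radians(a))]); t=(P[:,:2]-ctr)@u
k,z0=np.polyfit(t,P[:,2],1); print("ends",t.min().round(1),t.max().round(1),"top z",round(z0,1),"tilt deg",np.degrees(np.arctan(k)).round(2))
for b in np.linspace(t.min(),t.max(),9)[:-1]:
    q=P[(t>=b)&(t<b+18)]; print(int(b),len(q),np.median(q[:,2]).round(1),end="; ")
E
python3 bar.py
```

```text
bar 13399 [ 476.6 -309.1] [106.6  14.1] 64.1
ends -53.3 53.3 top z 253.5 tilt deg -0.11
-53 1581 253.6; -39 1749 253.7; -26 1866 253.7; -13 2135 253.7; 0 2433 253.6; 13 2663 253.6; 26 2913 253.6; 39 2268 253.5;
```

```bash
python3 -m creep '[0.05,0.001,-0.005,-0.010,-2.7, 0.05,0,0,-0.030,0, 0.05,0,0,-0.035,0, 0.05,0,0,-0.020,0, 0.05,0,0,-0.005,0]'
python3 -m creep '[0.05,0,0,0,0, 0.05,0,0,0,0, 0.05,0,0,0,0]'
python3 chk.py c2; python3 bar.py
```

```text
time: 16.15
eef_pos: [468.6, -330.8, 125.5]
eef_rot: [-0.002, 0.86, 0.51, -0.0]
contact_force: [-1.2, 0.3, -2.4]
gripper_width: 0.147
grasp_force: 58.7
time: 16.52
eef_pos: [469.9, -332.8, 127.7]
eef_rot: [0.001, 0.86, 0.51, 0.0]
contact_force: [-0.2, -0.1, -2.1]
gripper_width: 0.15
grasp_force: 58.7
tcp [ 469.9 -332.8  127.7] tool y -28.7
scan 84930 [ 481.8 -308.3] [192.9 170.5] 61.3 53.896194083220735
ring 2948 [ 426.8 -322.1] [107.9  11.5] 61.5
bar 17025 [ 477.  -315.2] [105.5  39.6] 73.2 [149.66800833 155.83726022 165.66820784]
bar 13442 [ 479.6 -316.2] [106.7  14.1] 61.4
ends -53.3 53.3 top z 155.7 tilt deg -0.18
-53 1585 155.8; -39 1769 155.9; -26 1889 155.9; -13 2178 155.9; 0 2414 155.8; 13 2667 155.8; 26 2909 155.7; 39 2273 155.6;
```

```bash
python3 -m creep '[0.05,-0.0005,0.0013,-0.0105,0, 0.05,0,0,-0.012,0, 0.05,0,0,-0.008,0, 0.05,0,0,-0.004,0, 0.05,0,0,0,0]'
python3 -m creep '[0.05,0,0,0,0, 0.05,0,0,0,0, 0.05,0,0,0,0, 0.05,0,0,0,0]'
python3 chk.py c3; python3 bar.py
python3 - <<'E'
from m import *
f=dict(np.load("sc.npz")); W=world(f,f["cam_to_world"]); S=W[150:260,195:300]
c=f["pixels"][150:260,195:300].astype(int)
m=(S[...,2]>112)&(S[...,2]<130)&(c.min(-1)>110)&(np.hypot(S[...,0]-470,S[...,1]+333)<95)
P=S[m]; print("scene bar",len(P),*(rect(P[:,:2]) if len(P) else []), np.median(P[:,2]))
f=optics.grab_frame("scene"); cv2.imwrite("pics/c4s.png",cv2.resize(f["pixels"][130:260,190:320,::-1],None,fx=4.5,fy=4.5,interpolation=cv2.INTER_CUBIC))
E
```

```text
time: 17.25
eef_pos: [468.7, -330.9, 91.8]
eef_rot: [-0.0, 0.86, 0.51, -0.0]
contact_force: [-0.7, 0.5, -1.7]
gripper_width: 0.153
grasp_force: 58.7
time: 17.75
eef_pos: [468.9, -331.1, 92.4]
eef_rot: [0.0, 0.86, 0.51, 0.0]
contact_force: [0.9, -0.6, -2.5]
gripper_width: 0.154
grasp_force: 58.7
tcp [ 468.9 -331.1   92.4] tool y -28.7
scan 103211 [ 486.3 -300.6] [168.2 167.1] 61.2 54.01595948843499
ring 3519 [ 432.3 -311.6] [89.5 11.8] 61.5
bar 17034 [ 476.1 -313.6] [105.6  39.5] 73.3 [114.32230179 120.53631221 130.37510164]
bar 13448 [ 478.6 -314.4] [106.5  14.1] 61.4
ends -53.2 53.2 top z 120.4 tilt deg -0.16
-53 1604 120.5; -39 1765 120.6; -26 1911 120.6; -13 2177 120.6; 0 2426 120.5; 13 2661 120.5; 26 2916 120.5; 39 2263 120.4; scene bar 89 [ 483.8 -317.3] [116.8  27. ] 61.8 116.06643221031516
```

View pics/c4s.png

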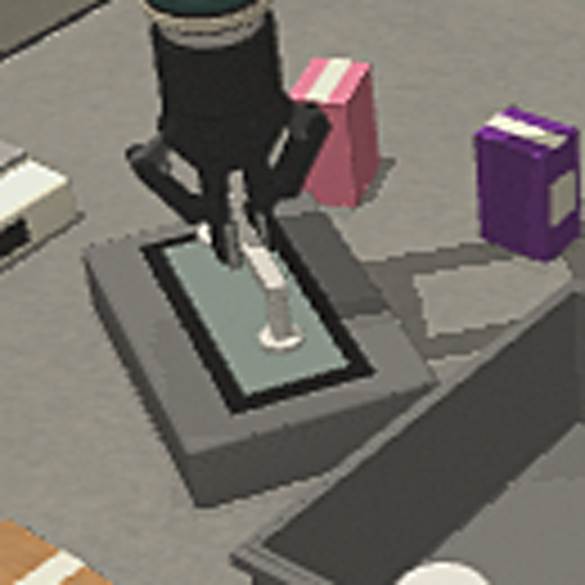

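The scene view shows the handle's foot at (280,335) hovering inside the glass, parallel to its long edges. The measured centre is within about 2 mm of the window's, the tilt is under 0.2°, and the soles are at z≈70 mm.

```bash
python3 -c "
from plant import env
print(env.close_job())"
```

```text
the job is handed in; nothing more can be done
None
```

The carton stands upright in the near half of the tote, and the job was handed in with the long handle held level, lengthwise and centred to about 2 mm over the scanner glass, its feet about 15 mm above it.

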